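Right the recipe stand and hold it at its second stop

TASK

The small telescoping recipe-card stand has been knocked over on the counter: stand it upright on its foot again with the stem still pushed in, then squeeze the red button in its black grip and pull the grip up, past the first stop to the second (fully out), with the foot staying flat on the counter. Finish still holding the grip up there with the button squeezed, so that I can check the height before it catches; leave the jug, egg cup and scoop as they are.

Things in the scene. Friction and masses are not known exactly. Their poses are not given: they have to be found in the camera images.
- stand: recipe-card stand, toppled: square grey foot plate, round tube 22 mm across on it (black collar, 27 mm, on top), telescoping stem with a black grip block. About 0.9 kg, mostly foot. Origin on the tube's axis 90 mm above the foot's underside; z runs along the tube from foot to grip, x points to the button's side. 214 mm high pushed in. It lies on an edge of foot and of grip, button up, tube dipping 10 degrees to the grip
- stand_foot (a point): centre of the underside of the stand's steel foot plate, 100 x 100 x 8 mm (same axes as the stand)
- stand_grip (a point): centre of the black grip block: 32 mm along the stand's x, 28 mm along its y, 44 mm along its z; 176 mm above the foot's underside with the stem pushed in, 276 mm fully out. On the block stands a small steel card clip, 8 x 24 mm and 16 mm high, so the very top is 38 mm above this point. Below the block come 4 mm of open stem, then the tube's collar (pushed in)
- stand_button (a point): centre of the outer face of the red release button in the grip's +x face: 16 mm wide, 26 mm high, standing 5.5 mm out of the block; grip and button together measure 37.5 mm, 32.5 mm squeezed
- stem (a joint): how far the stem is pulled out of the tube (m): 0 pushed in and caught, first stop 0.05, second stop 0.1, the end of its travel. A pin catches it at each stop while the button is out; with the button squeezed it slides past the first stop against about 1 to 3 N of friction and weight, and sinks back in if the grip is not held up. The foot's weight (about 7 N) keeps it on the counter
- button (a joint): how far the release button is pressed in (m): 0 out, 0.005 fully in; it springs out again. Needs about 2 N to start and 6 N when fully in; the catch is free beyond 0.003
- jug: glass jug, 104 mm across, 165 mm high, handle on its +y side reaching 96 mm from the axis; origin at the centre of its underside. Leave alone
- eggcup: white ceramic egg cup, 49 mm across, 64 mm high; origin at the centre of its underside. Leave alone
- scoop: yellow plastic scoop lying on the counter, 194 mm long (x from -104 to 90 mm), 66 mm wide, 38 mm high; origin at the back of its bowl, underside. Leave alone
- tier: two stacked bamboo boxes, fixed, 200 x 150 mm and 128 mm high; origin at the centre of the underside
Mind the look-alikes: they are no part of the job. Of the things shaped like the stand, the grey one is meant.

How it is judged (in metres and radians):
On the way:
1. the stand is upright on its foot on the counter, stem still pushed in (angle between stand's own z axis and vertical below 0.06 rad and height (world z) of stand_foot below 0.004 m and value of joint stem below 0.01 m), for 0.2 s.
At the end, for the whole second after the job is handed in: the fingers still hold the grip with the button squeezed in (more than 3 of its 5 mm, finger force over 3 N), the stem is at the second stop (out by more than 95 of 100 mm), the stand is upright within 0.06 rad with its foot flat on the counter (underside within 4 mm of it) and at rest (value of joint stem above 0.095 m and value of joint button above 0.003 m and contact force between the fingers and stand above 3 N and angle between stand's own z axis and vertical below 0.06 rad and height (world z) of stand_foot below 0.004 m and height (world z) of stand_grip above 0.265 m and linear speed of stand below 0.02 m/s); the arm keeps its last pose, push and grip.
It fails at once if the jug, egg cup or scoop was shifted by more than 25 mm or tipped (distance of any of jug, eggcup, scoop from where it was at the start of the episode above 0.025 m or angle between any of jug, eggcup, scoop's own z axis and vertical above 0.3 rad).
It fails at once if the stem was pulled out while the stand's foot was off the counter (value of joint stem above 0.015 m and height (world z) of stand_foot above 0.012 m).
It also fails if it takes over 58 s, if anything falls off the work surface, if the arm or the gripper's body presses on something with over 40 N, if the wrist force passes 120 N, or if a joint passes its speed limit or range.

ROBOT

A 6-joint arm with a two-finger parallel gripper is mounted at the origin on the work surface. World frame = base frame: x ahead of the robot, y to its left, z up, the work surface at z = 0. Lengths are in mm, angles in rad, forces in N, time in s.
With the tool pointing down it reaches from about 400 to 925 mm from the base axis. Payload 12.5 kg.
Tool frame: the origin (TCP) lies between the finger pads; the fingertips stand 14 mm ahead of it and the grasp point (between the pads) lies 5 mm behind it; x points along the fingers, y is the direction in which the jaws open and shut, and the axes are right-handed (so a half turn about x gives the same grasp; the last joint's range is limited). The gripper opens to 95 mm and grips with 3 to 60 N. Pads are 20 mm wide; open, the fingers measure 119 mm over their backs; the gripper's body (75 mm by 180 mm) begins 59 mm behind the grasp point.
Start: joints at [-1.241, 0.491, 1.559, -0, 1.092, -0.106], TCP at [263.859, -566.59, 228.661] pointing down, gripper open.
Joint ranges: [-3.1, 3.1], [-0.84, 2.19], [0.05, 2.79], [-1.13, 4.28], [0.06, 2.93], [-2.69, 2.69]. Speed limits (rad/s): [2.22, 2.22, 2.79, 3.14, 3.14, 3.14].

INTERFACE

Orientations are given as [roll, pitch, yaw] about the fixed x, y, z axes, in that order (R = Rz(yaw) Ry(pitch) Rx(roll)).
In Python, from cell import env, cams gives the robot as it stands.
- The arm moves only by the tool carry_out, never from a script. Its arguments are lists of equal length, an entry for each row: "grip": the closure, from -1 (fully open) to 1 (shut); "linear": the shift along the tool's x, y, z scaled (see below), a list of three; "turn": the turn about the tool's x scaled (see below). In form: {"grip": [grip, ...], "linear": [[tx, ty, tz], ...], "turn": [turn, ...]}. A call has 1 to 5 rows; each row shifts and turns the commanded pose from where the row before left it, along the tool's axes as they then stand; what a row does not reach is not made up. The controller multiplies each number of a shift by 0.5 m and each number of a turn by 180 degrees. A row lasts 1/10 s, in which the tool goes at most 50 mm and 8.59 degrees, less where a joint would pass 70% of its speed; a pose out of reach is approached as far as the arm can. A call with a number of a shift or a turn outside -1 to 1 is refused whole. A call with a gripper value outside its range is refused whole. The fingers move at their own pace and stop on an object; the grip force is fixed at half the most. Time passes only in rows, so rows that do not move let the fingers close. It gives the time, the measured TCP pose, the force and the opening at its end, in the units of the state.
- env.state(): the state, without advancing time (a new reading comes with each control period).
- cams.read_camera(name): name is "scene" or "top" or "wrist"; returns the picture (480x640x3 uint8, blue, green, red); there is no depth.
- cams.camera_info(name): a dict with "fx", "fy", "cx", "cy" (pixels), "view" (4x4, takes a point from world to camera coordinates). Camera axes: x right, y down, z forward; pixel columns grow to the right and rows downward; lengths in mm; the calibration is good to about 2 mm. A picture is of the moment at which its call begins: read the wrist's pose just before it. camera_info takes no time and is no camera call; for the wrist camera it gives the pose at the moment of the call.
- env.job_done(): hands the job in, once; it reports no verdict.
The state is a dict: "t": time; "joints": joint angles; "qvel": joint speeds; "tau": joint torques, N m; "eef_pos": TCP position; "tcp_rot": TCP orientation; "ft_force": force on the tool from outside, world axes, zero at the start; "moment": the same for the moment, N m; "opening": opening from 0.0 (shut) to 1.0 (fully open).
Only numpy, scipy, OpenCV 4.12 (cv2) and the standard library are available. Lean on these libraries where they do the work, as an engineer would, in place of code of your own. Each camera call takes 0.05 s, during which the arm holds its last target. There are 200 camera calls.

## Working session

There is one attempt and no reset: what is moved stays moved. The work goes in short steps, Python scripts to look and compute and a tool call to move; the robot and the scene stay as the last step left them, time stands still between calls to the robot, and variables do not carry over. Pictures are saved under pics/ and viewed, about 8 in all and at most 12, crops included, and the job is handed in when it is done.

Besides the shell and the picture viewer there is one more tool, called after "Request:" as name(argument=value, ...), one argument or row to a line, values as JSON. carry_out: Moves the arm, as the interface text tells. Shifts and turns lie within -1 to 1; 1 stands for 0.5 m of shift or 180 degrees of turn. Its arguments: {"type":"object","properties":{"grip":{"type":"array"},"linear":{"type":"array"},"turn":{"type":"array"}},"required":["grip","linear","turn"]}

```bash
ls; mkdir -p pics; python3 - <<'E'
from cell import env,cams
import cv2,json
print(env.state())
for n in("scene","top"):
    cv2.imwrite(f"pics/{n}0.png",cams.read_camera(n)); print(n,cams.camera_info(n))
E
```

```text
pics
{'t': 0.0, 'joints': array([-1.24055718e+00,  4.91503524e-01,  1.55947216e+00,  1.38088196e-05,
        1.09166092e+00, -1.05560424e-01]), 'qvel': array([ 0.00088269, -0.00111018, -0.00073618, -0.00100305, -0.00032163,
        0.0008562 ]), 'tau': array([-6.22656007e-04, -6.12651515e+01, -2.58184361e+01,  6.92416937e-02,
        4.81639104e-02, -9.29601219e-05]), 'eef_pos': array([ 263.80522907, -566.34200508,  228.08872363]), 'tcp_rot': array([-1.68808784,  1.56975231,  1.88929802]), 'ft_force': array([-0.72312032,  0.28859562,  0.09005986]), 'moment': array([-0.02865873,  0.01593656,  0.01317335]), 'opening': 0.9984461532995618}
scene {'fx': 589.103825632232, 'fy': 589.103825632232, 'cx': 308.70604541426627, 'cy': 228.87673835715486, 'view': array([[-1.95391283e-01,  9.80473451e-01, -2.22274389e-02,
         1.02842500e+02],
       [ 5.53575977e-01,  9.15528467e-02, -8.27750998e-01,
        -2.33671223e+02],
       [-8.09552892e-01, -1.74039906e-01, -5.60655176e-01,
         1.98649890e+03],
       [ 0.00000000e+00,  0.00000000e+00,  0.00000000e+00,
         1.00000000e+00]])}
top {'fx': 541.4198481401027, 'fy': 541.4198481401027, 'cx': 317.0445562482316, 'cy': 240.41628053183751, 'view': array([[ 1.20086663e-02, -9.99869695e-01,  1.07882131e-02,
        -9.68727920e+00],
       [-9.94811188e-01, -1.30365817e-02, -1.00899695e-01,
         5.21594641e+02],
       [ 1.01027189e-01, -9.52056430e-03, -9.94838110e-01,
         1.37061221e+03],
       [ 0.00000000e+00,  0.00000000e+00,  0.00000000e+00,
         1.00000000e+00]])}
```

View pics/scene0.png

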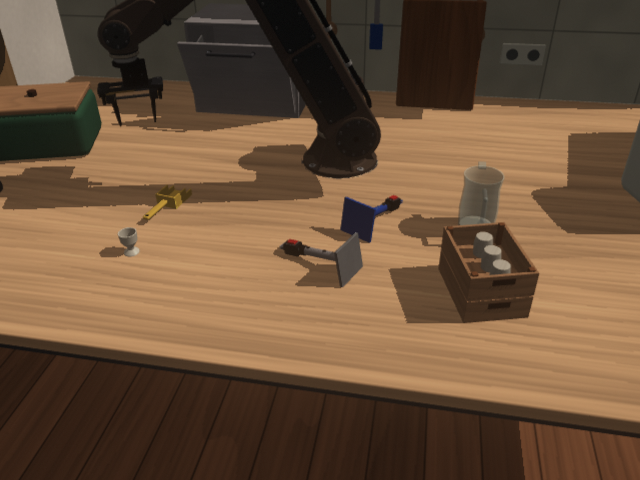

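View pics/top0.png

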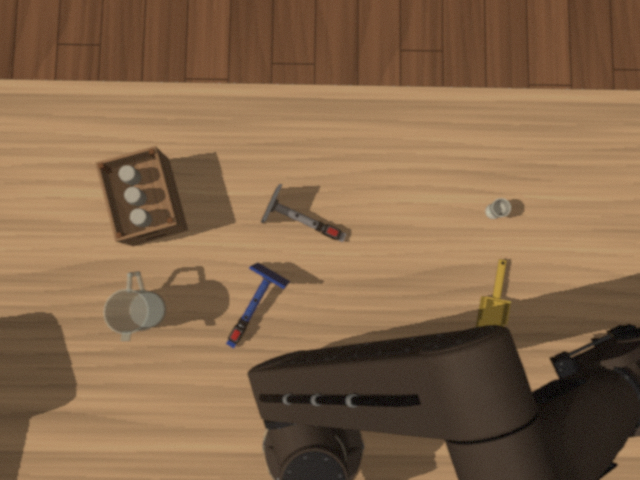

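The grey stand is at about (300,215) in the top view, with its foot at (272,205) and its button at (332,232). In the scene view its foot is at (349,260) and its grip at (293,247). The blue one is the look-alike. Next I'll enlarge both views.

```bash
python3 - <<'E'
import cv2,numpy as np
a=cv2.imread("pics/top0.png")[175:250,250:360]; b=cv2.imread("pics/scene0.png")[225:295,270:380]
f=lambda i:cv2.resize(i,None,fx=4,fy=4,interpolation=cv2.INTER_CUBIC)
def grid(i,x0,y0):
    i=cv2.resize(i,None,fx=7,fy=4.0*7/7*1.0*7/4/1.0 if 0 else 7,interpolation=cv2.INTER_CUBIC)
    return i
for n,i,x0,y0 in(("t",a,250,175),("s",b,270,225)):
    g=grid(i,0,0)
    for k in range(0,i.shape[1],10):cv2.putText(g,str(x0+k),(k*7,8),0,.3,(0,255,0));cv2.line(g,(k*7,10),(k*7,14),(0,255,0))
    for k in range(0,i.shape[0],10):cv2.putText(g,str(y0+k),(0,k*7+3),0,.3,(0,255,0))
    cv2.imwrite(f"pics/{n}c.png",g)
E
```

```text
(no output)
```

View pics/tc.png

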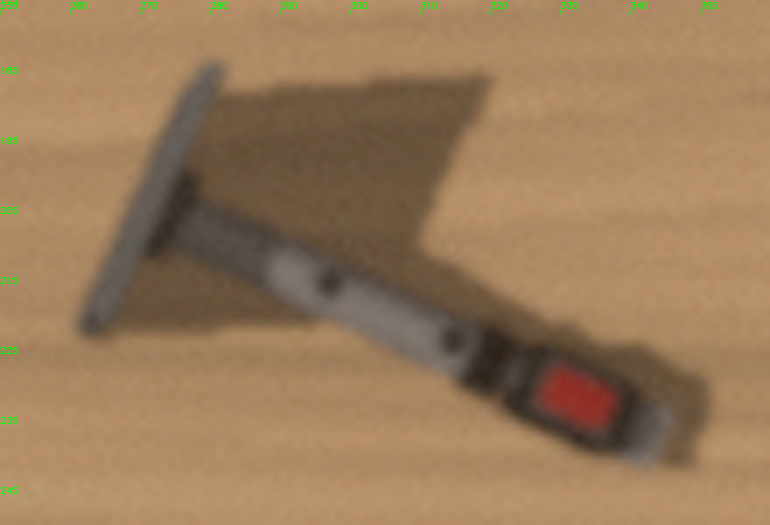

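View pics/sc.png

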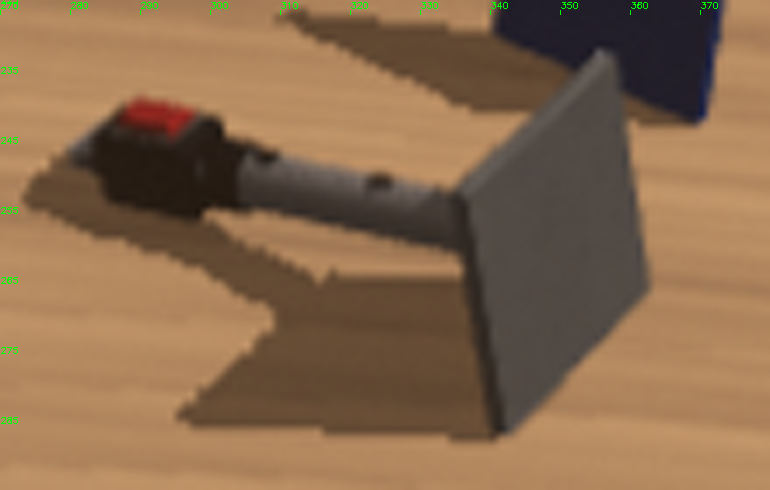

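Top crop: button centre at (332.7,231.7), and the ends of the foot's upper edge at (280.4,184.3) and (263.1,221.4). Scene crop: button at (292.6,241.7), and foot underside corners at (358,233.5), (362.6,266.4), (342.1,287.1) and (336.9,253.1). I'll fit the pose to these points.

```bash
cat >h.py <<'E'
import numpy as np
from cell import env,cams
from scipy.optimize import least_squares
from scipy.spatial.transform import Rotation as Rn
def proj(c,P):
    i=cams.camera_info(c);V=i['view'];q=np.atleast_2d(P)@V[:3,:3].T+V[:3,3]
    return np.c_[i['fx']*q[:,0]/q[:,2]+i['cx'],i['fy']*q[:,1]/q[:,2]+i['cy']]
E
python3 - <<'E'
from h import *
# stand coords relative to foot underside centre
def pose(p):
    yaw,dip=p[3],p[4]; z=np.array([np.cos(yaw)*np.cos(dip),np.sin(yaw)*np.cos(dip),-np.sin(dip)])
    x=np.array([np.cos(yaw)*np.sin(dip),np.sin(yaw)*np.sin(dip),np.cos(dip)])
    return np.c_[x,np.cross(z,x),z],p[:3]
T=np.array([[21.5,0,176],[50,50,4],[50,-50,4]]);tp=np.array([[332.7,231.7],[280.4,184.3],[263.1,221.4]])
S=np.array([[21.5,0,176],[50,-50,0],[-50,-50,0],[-50,50,0],[50,50,0]]);sp=np.array([[292.6,241.7],[358,233.5],[362.6,266.4],[342.1,287.1],[336.9,253.1]])
def res(p,full=True):
    R,t=pose(p); return np.r_[proj("top",T@R.T+t)-tp,proj("scene",S@R.T+t)-sp].ravel()
z0=50*np.cos(.17)
r=least_squares(res,[600,80,z0,-2,.17],loss='soft_l1');print("free",r.x,r.cost,r.fun.round(1))
g=lambda q:np.r_[q[:2],z0,q[2],.172]
r=least_squares(lambda q:res(g(q)),[600,80,-2],loss='soft_l1');print("fixed",r.x,r.cost,r.fun.round(1))
R,t=pose(g(r.x));print("grip",R@[0,0,176]+t,"z",R[:,2],"y",R[:,1],"pivot",R@[-50,0,0]+t)
s=env.state();M=Rn.from_euler('xyz',s['tcp_rot']).as_matrix();print("tool",M,s['eef_pos'])
from numpy import degrees as d
zy=np.arctan2(M[1,1],M[0,1]);yy=np.arctan2(R[1,1],R[0,1]);print("jaw yaw",d(zy),"stand y yaw",d(yy),"reach",np.hypot(*(R@[0,0,176]+t)[:2]))
E
```

```text
free [ 5.15492986e+02  1.10509850e+02  3.81511326e+01 -1.09319706e+00
 -5.67163952e-02] 195.40523123110037 [  1.3 -22.1   0.2  73.4  -0.5   0.2  -7.4   0.9   1.1   1.5  -6.5   0.8
   1.4 -41.5   9.  -38.9]
fixed [519.22276207 119.70543088  -1.15664597] 205.8176396975557 [  0.  -18.3  -0.7  70.3   0.9  -4.2  -5.6   9.2  -0.9   0.1   0.   -2.1
   9.8 -44.7   9.3 -40.7]
grip [589.00226438 -39.03784731  19.15627886] z [ 0.39647444 -0.90195044 -0.17115318] y [-9.15458556e-01 -4.02412267e-01  6.93889390e-18] pivot [5.15779055e+02 1.27539613e+02 1.70167821e-02]
tool [[-3.09682252e-04  4.22097419e-01 -9.06550425e-01]
 [ 8.88889786e-04 -9.06549994e-01 -4.22097522e-01]
 [-9.99999557e-01 -9.36539524e-04 -9.44556409e-05]] [ 263.78008547 -566.39651603  228.14257575]
jaw yaw -65.0329109758266 stand y yaw -156.27093220890816 reach 590.2945205289174
```

The corner labels have y reversed, so I'll swap them.

```bash
cat >>h.py <<'E'
def pose(p):
    yaw,dip=p[3],p[4]; z=np.array([np.cos(yaw)*np.cos(dip),np.sin(yaw)*np.cos(dip),-np.sin(dip)])
    x=np.array([np.cos(yaw)*np.sin(dip),np.sin(yaw)*np.sin(dip),np.cos(dip)])
    return np.c_[x,np.cross(z,x),z],p[:3]
E
python3 - <<'E'
from h import *
T=np.array([[21.5,0,176],[50,-50,4],[50,50,4]]);tp=np.array([[332.7,231.7],[280.4,184.3],[263.1,221.4]])
S=np.array([[21.5,0,176],[50,50,0],[-50,50,0],[-50,-50,0],[50,-50,0]]);sp=np.array([[292.6,241.7],[358,233.5],[362.6,266.4],[342.1,287.1],[336.9,253.1]])
def res(p,full=True):
    R,t=pose(p); return np.r_[proj("top",T@R.T+t)-tp,proj("scene",S@R.T+t)-sp].ravel()
z0=50*np.cos(.17)
r=least_squares(res,[600,80,z0,-2,.17],loss='soft_l1');print("free",r.x,r.cost,r.fun.round(1))
g=lambda q:np.r_[q[:2],z0,q[2],.172]
r=least_squares(lambda q:res(g(q)),[600,80,-2],loss='soft_l1');print("fixed",r.x,r.cost,r.fun.round(1))
R,t=pose(g(r.x));G=R@[0,0,176]+t;print("grip",G,"z",R[:,2],"y",R[:,1],"pivot",R@[-50,0,0]+t)
s=env.state();M=Rn.from_euler('xyz',s['tcp_rot']).as_matrix()
from numpy import degrees as d
print("jaw yaw",d(np.arctan2(M[1,1],M[0,1])),"stand y yaw",d(np.arctan2(R[1,1],R[0,1])),"reach",np.hypot(*G[:2]))
print("shift tool axes to grip (TCP at z)",M.T@(G-s['eef_pos']))
E
```

```text
free [ 6.11398192e+02  1.21898509e+02  4.73173953e+01 -1.96783789e+00
  1.76361584e-01] 1.819379399423051 [-0.6  0.2 -0.4  0.2  0.5 -0.2 -1.  -0.5 -0.1 -0.7  0.3  0.3  0.4  0.9
 -0.4  0.1]
fixed [612.09491094 121.89829469  -1.97035921] 2.5305146347099194 [-0.6 -0.  -0.5 -0.3  0.3 -0.6 -1.1 -1.3  0.  -1.2  0.3 -0.1  0.3  0.4
 -0.4 -0.4]
grip [544.6384151  -37.84596493  19.15627886] z [-0.38327554 -0.90763784 -0.17115318] y [-0.92123113  0.38901569  0.        ] pivot [6.15423975e+02 1.29781876e+02 1.70167821e-02]
jaw yaw -65.0329109758266 stand y yaw 157.10673323937453 reach 545.9517563516935
shift tool axes to grip (TCP at z) [ 209.36905066 -360.41219884 -477.69237615]
```

Residuals are about 1 px or less, and the free fit gives a 10.1° dip and 47 mm height, both as they should be. First I'll turn the jaws to yaw -22.9°, then travel over.

Request:
carry_out(
  grip=[-1, -1, -1, -1, -1],
  linear=[
    [0, 0, 0],
    [0, 0, 0],
    [0, 0, 0],
    [0, 0, 0],
    [0, 0, 0],
  ],
  turn=[-0.0468, -0.0468, -0.0468, -0.0468, -0.0468],
)

```text
t: 0.6
eef_pos: [263.8, -566.4, 228.3]
tcp_rot: [-2.44, 1.57, 1.879]
ft_force: [0.2, -0.2, -0.1]
opening: 1.001
```

Request:
carry_out(
  grip=[-1, -1, -1, -1, -1],
  linear=[
    [0, 0.0082, -0.0917],
    [0, 0.0082, -0.0917],
    [0, 0.0082, -0.0917],
    [0, 0.0082, -0.0917],
    [0, 0.0082, -0.0917],
  ],
  turn=[0, 0, 0, 0, 0],
)

```text
t: 1.1
eef_pos: [372.4, -361.7, 228.5]
tcp_rot: [-2.121, 1.571, 2.191]
ft_force: [0.9, -0.5, -0.4]
opening: 0.997
```

Request:
carry_out(
  grip=[-1, -1, -1, -1, -1],
  linear=[
    [0, 0.0082, -0.0917],
    [0, 0.0082, -0.0917],
    [0, 0.0082, -0.0917],
    [0, 0.0082, -0.0917],
    [0, 0.0082, -0.0917],
  ],
  turn=[0, 0, 0, 0, 0],
)

```text
t: 1.6
eef_pos: [480.6, -158.4, 228.6]
tcp_rot: [-1.069, 1.571, -3.04]
ft_force: [0.5, -1.1, -0.3]
opening: 1.001
```

Request:
carry_out(
  grip=[-1, -1, -1, -1],
  linear=[
    [0, 0.0082, -0.0917],
    [0, 0.0082, -0.0917],
    [0, 0.0082, -0.0917],
    [0, 0, 0],
  ],
  turn=[0, 0, 0, 0],
)

```text
t: 2.0
eef_pos: [546.5, -34.3, 228.3]
tcp_rot: [-3.031, 1.57, 1.285]
ft_force: [0.3, 0.2, 1.1]
opening: 1.001
```

```bash
cat >>h.py <<'E'
def to(P,yawdeg=None):
    s=env.state();M=Rn.from_euler('xyz',s['tcp_rot']).as_matrix();y=np.degrees(np.arctan2(M[1,1],M[0,1]))
    print("t",s['t'],"tcp",s['eef_pos'].round(1),"yaw",y.round(2),"down",M[:,0].round(4),"F",s['ft_force'].round(1),"open",round(s['opening']*95,1),"q6",s['joints'][5].round(2))
    print("shift mm",(M.T@(np.array(P)-s['eef_pos'])).round(1), "units",(M.T@(np.array(P)-s['eef_pos'])/500).round(4))
E
python3 - <<'E'
from h import *
import cv2
to([544.6,-37.8,21])
cv2.imwrite("pics/w1.png",cams.read_camera("wrist"))
print(proj("wrist",[[544.6,-37.8,19.2]]), proj("wrist",[[548.3+0,-29.2,41]]))
E
```

```text
t 2.0 tcp [546.5 -34.3 228.3] yaw -22.66 down [ 2.e-04  6.e-04 -1.e+00] F [0.3 0.2 1.1] open 95.1 q6 0.21
shift mm [207.3  -0.4   4.1] units [ 0.4145 -0.0007  0.0082]
[[317.57241914 211.76672938]] [[317.66461567 207.530828  ]]
```

View pics/w1.png

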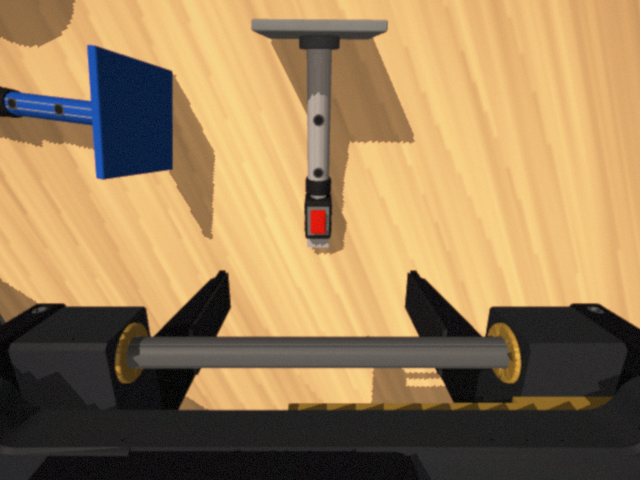

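The wrist view shows the button at (318,222), exactly where the fit predicts it, and the jaws straddle the grip. I'll descend.

Request:
carry_out(
  grip=[-1, -1, -1, -1, -1],
  linear=[
    [0.07, 0, 0.0082],
    [0.08, 0, 0],
    [0.08, 0, 0],
    [0.08, 0, 0],
    [0.08, 0, 0],
  ],
  turn=[0, 0, 0, 0, 0],
)

```text
t: 2.55
eef_pos: [542.8, -43.2, 32.3]
tcp_rot: [0.974, 1.571, -0.997]
ft_force: [-0.1, -0.7, -0.3]
opening: 1.001
```

Request:
carry_out(
  grip=[-1, -1, -1],
  linear=[
    [0.015, 0, 0],
    [0.01, 0, 0],
    [0, 0, 0],
  ],
  turn=[0, 0, 0],
)

```text
t: 2.85
eef_pos: [543.8, -42.6, 22.0]
tcp_rot: [1.675, 1.57, -0.296]
ft_force: [0.8, 0.3, 0.7]
opening: 1.0
```

```bash
python3 - <<'E'
from h import *
to([544.6,-37.8,18])
E
```

```text
t 2.85 tcp [543.8 -42.6  22. ] yaw -22.94 down [ 1.e-03 -3.e-04 -1.e+00] F [0.8 0.3 0.7] open 95.0 q6 0.2
shift mm [ 4.  -1.1 -4.8] units [ 0.0081 -0.0023 -0.0095]
```

Request:
carry_out(
  grip=[-1, -1, 1, 1, 1],
  linear=[
    [0.007, -0.002, -0.009],
    [0, 0, 0],
    [0, 0, 0],
    [0, 0, 0],
    [0, 0, 0],
  ],
  turn=[0, 0, 0, 0, 0],
)

```text
t: 3.35
eef_pos: [544.4, -37.6, 17.9]
tcp_rot: [1.621, 1.57, -0.35]
ft_force: [0.7, -0.4, -0.3]
opening: 0.803
```

Request:
carry_out(
  grip=[1, 1, 1, 1, 1],
  linear=[
    [0, 0, 0],
    [0, 0, 0],
    [0, 0, 0],
    [0, 0, 0],
    [0, 0, 0],
  ],
  turn=[0, 0, 0, 0, 0],
)

```text
t: 3.85
eef_pos: [544.2, -37.6, 17.6]
tcp_rot: [-0.009, 1.571, -1.98]
ft_force: [-0.4, -0.2, -0.1]
opening: 0.385
```

```bash
python3 - <<'E'
from h import *
to([544.6,-37.8,18])
# arc plan: pivot = lower foot edge; held point = TCP-level grasp point in stand coords
s=env.state();g=s['eef_pos']+[0,0,5]
d0=172/1000
h=176*np.cos(d0)-50*np.sin(d0); 
print("horizontal dist (fit) from pivot",np.hypot(*(g[:2]-[615.4,129.8])))
piv=np.array([615.4,129.8,0]);u=(g-piv);r=np.hypot(np.hypot(u[0],u[1]),u[2]);a0=np.arctan2(u[2],np.hypot(u[0],u[1]))
aend=np.arctan2(176,50)
print(r,np.degrees(a0),np.degrees(aend), "rotation needed 100deg ->end angle",np.degrees(a0)+80.2)
for k in np.linspace(0,1,16)[0:]:
    a=a0+k*np.radians(100-19.8 if 0 else 80.2)
    print(round(k,2),"horiz",round(r*np.cos(a),1),"h",round(r*np.sin(a),1))
E
```

```text
t 3.85 tcp [544.2 -37.6  17.6] yaw -22.91 down [-0.e+00 -1.e-04 -1.e+00] F [-0.4 -0.2 -0.1] open 36.5 q6 0.21
shift mm [-0.4  0.4  0.1] units [-0.0008  0.0009  0.0001]
horizontal dist (fit) from pivot 181.88444626798218
183.2846404343619 7.086725244434476 74.14063373339431 rotation needed 100deg ->end angle 87.28672524443448
0.0 horiz 181.9 h 22.6
0.07 horiz 179.0 h 39.5
0.13 horiz 174.5 h 56.0
0.2 horiz 168.6 h 72.0
0.27 horiz 161.1 h 87.4
0.33 horiz 152.3 h 102.0
0.4 horiz 142.1 h 115.8
0.47 horiz 130.7 h 128.5
0.53 horiz 118.2 h 140.1
0.6 horiz 104.6 h 150.5
0.67 horiz 90.1 h 159.6
0.73 horiz 74.8 h 167.3
0.8 horiz 58.9 h 173.6
0.87 horiz 42.5 h 178.3
0.93 horiz 25.7 h 181.5
1.0 horiz 8.7 h 183.1
```

Request:
carry_out(
  grip=[1, 1, 1, 1],
  linear=[
    [0, 0, 0],
    [0, 0, 0],
    [0, 0, 0],
    [0, 0, 0],
  ],
  turn=[0, 0, 0, 0],
)

```text
t: 4.25
eef_pos: [544.4, -37.6, 17.6]
tcp_rot: [1.7, 1.57, -0.271]
ft_force: [2.2, -1.5, -1.7]
opening: 0.295
```

```bash
python3 - <<'E'
from h import *
to([544.6,-37.8,18])
a=np.radians(7.1+np.linspace(0,100,31));r=183.3
dx=-np.diff(r*np.sin(a))/500; dz=np.diff(r*np.cos(a))/500
for i in range(0,30,5):print([[round(p,4),0,round(q,4)] for p,q in zip(dx[i:i+5],dz[i:i+5])])
E
```

```text
t 4.25 tcp [544.4 -37.6  17.6] yaw -22.93 down [ 3.e-04 -1.e-04 -1.e+00] F [ 2.2 -1.5 -1.7] open 28.0 q6 0.21
shift mm [-0.4  0.3  0.1] units [-0.0007  0.0005  0.0001]
[[np.float64(-0.0211), 0, np.float64(-0.0033)], [np.float64(-0.0209), 0, np.float64(-0.0045)], [np.float64(-0.0206), 0, np.float64(-0.0057)], [np.float64(-0.0202), 0, np.float64(-0.0069)], [np.float64(-0.0198), 0, np.float64(-0.008)]]
[[np.float64(-0.0193), 0, np.float64(-0.0092)], [np.float64(-0.0187), 0, np.float64(-0.0103)], [np.float64(-0.0181), 0, np.float64(-0.0113)], [np.float64(-0.0174), 0, np.float64(-0.0124)], [np.float64(-0.0166), 0, np.float64(-0.0134)]]
[[np.float64(-0.0158), 0, np.float64(-0.0143)], [np.float64(-0.015), 0, np.float64(-0.0152)], [np.float64(-0.0141), 0, np.float64(-0.016)], [np.float64(-0.0131), 0, np.float64(-0.0168)], [np.float64(-0.0121), 0, np.float64(-0.0176)]]
[[np.float64(-0.0111), 0, np.float64(-0.0182)], [np.float64(-0.01), 0, np.float64(-0.0188)], [np.float64(-0.0089), 0, np.float64(-0.0194)], [np.float64(-0.0077), 0, np.float64(-0.0199)], [np.float64(-0.0066), 0, np.float64(-0.0203)]]
[[np.float64(-0.0054), 0, np.float64(-0.0206)], [np.float64(-0.0042), 0, np.float64(-0.0209)], [np.float64(-0.0029), 0, np.float64(-0.0211)], [np.float64(-0.0017), 0, np.float64(-0.0213)], [np.float64(-0.0005), 0, np.float64(-0.0213)]]
[[np.float64(0.0008), 0, np.float64(-0.0213)], [np.float64(0.002), 0, np.float64(-0.0212)], [np.float64(0.0033), 0, np.float64(-0.0211)], [np.float64(0.0045), 0, np.float64(-0.0209)], [np.float64(0.0057), 0, np.float64(-0.0206)]]
```

The opening is 28.0 mm, which is the block width, so the grip is held. Now the first half of the arc, about the foot's edge.

Request:
carry_out(
  grip=[1, 1, 1, 1, 1],
  linear=[
    [-0.0211, 0, -0.0033],
    [-0.0209, 0, -0.0045],
    [-0.0206, 0, -0.0057],
    [-0.0202, 0, -0.0069],
    [-0.0198, 0, -0.008],
  ],
  turn=[0, 0, 0, 0, 0],
)

```text
t: 4.75
eef_pos: [550.0, -24.1, 70.1]
tcp_rot: [1.774, 1.57, -0.197]
ft_force: [1.6, 1.4, -5.9]
opening: 0.294
```

Request:
carry_out(
  grip=[1, 1, 1, 1, 1],
  linear=[
    [-0.0193, 0, -0.0092],
    [-0.0187, 0, -0.0103],
    [-0.0181, 0, -0.0113],
    [-0.0174, 0, -0.0124],
    [-0.0166, 0, -0.0134],
  ],
  turn=[0, 0, 0, 0, 0],
)

```text
t: 5.25
eef_pos: [560.9, 2.1, 114.6]
tcp_rot: [0.162, 1.571, -1.809]
ft_force: [2.7, 1.8, -5.5]
opening: 0.291
```

```bash
python3 - <<'E'
from h import *
import cv2
to([544.6,-37.8,18])
i=cams.read_camera("scene");cv2.imwrite("pics/s2.png",cv2.resize(i[150:310,230:430],None,fx=3.5,fy=3.5,interpolation=cv2.INTER_CUBIC))
E
```

```text
t 5.25 tcp [560.9   2.1 114.6] yaw -22.91 down [-0.e+00 -2.e-04 -1.e+00] F [ 2.7  1.8 -5.5] open 27.6 q6 0.29
shift mm [96.7  0.5 43.1] units [0.1933 0.0009 0.0861]
```

View pics/s2.png

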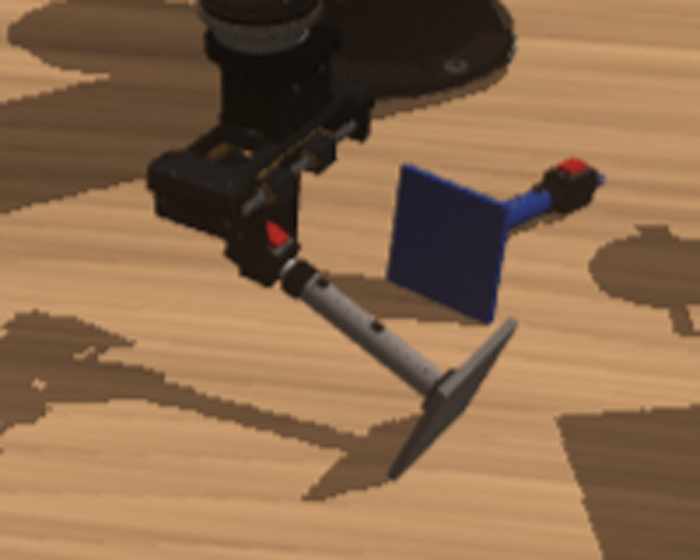

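The stand is pivoting in the jaws with its foot edge still on the counter (395,478 in the crop). I'll continue the arc.

Request:
carry_out(
  grip=[1, 1, 1, 1, 1],
  linear=[
    [-0.0158, 0, -0.0143],
    [-0.015, 0, -0.0152],
    [-0.0141, 0, -0.016],
    [-0.0131, 0, -0.0168],
    [-0.0121, 0, -0.0176],
  ],
  turn=[0, 0, 0, 0, 0],
)

```text
t: 5.8
eef_pos: [576.5, 39.1, 149.5]
tcp_rot: [-0.235, 1.571, -2.205]
ft_force: [1.8, 0.8, -6.5]
opening: 0.294
```

Request:
carry_out(
  grip=[1, 1, 1, 1, 1],
  linear=[
    [-0.0111, 0, -0.0182],
    [-0.01, 0, -0.0188],
    [-0.0089, 0, -0.0194],
    [-0.0077, 0, -0.0199],
    [-0.0066, 0, -0.0203],
  ],
  turn=[0, 0, 0, 0, 0],
)

```text
t: 6.3
eef_pos: [595.4, 83.6, 171.4]
tcp_rot: [-0.062, 1.57, -2.033]
ft_force: [1.9, -1.0, -6.1]
opening: 0.293
```

Request:
carry_out(
  grip=[1, 1, 1, 1, 1],
  linear=[
    [-0.0054, 0, -0.0206],
    [-0.0042, 0, -0.0209],
    [-0.0029, 0, -0.0211],
    [-0.0017, 0, -0.0213],
    [-0.0005, 0, -0.0213],
  ],
  turn=[0, 0, 0, 0, 0],
)

```text
t: 6.8
eef_pos: [616.0, 132.1, 178.7]
tcp_rot: [1.214, 1.571, -0.757]
ft_force: [1.0, -1.8, -0.8]
opening: 0.293
```

```bash
python3 - <<'E'
from h import *
import cv2
to([615.4,129.8,18])
i=cams.read_camera("scene");cv2.imwrite("pics/s3.png",cv2.resize(i[130:310,250:470],None,fx=3.2,fy=3.2,interpolation=cv2.INTER_CUBIC))
E
```

```text
t 6.8 tcp [616.  132.1 178.7] yaw -22.91 down [ 2.e-04 -2.e-04 -1.e+00] F [ 1.  -1.8 -0.8] open 27.8 q6 0.51
shift mm [160.7   0.3   2.3] units [0.3214 0.0007 0.0047]
```

View pics/s3.png

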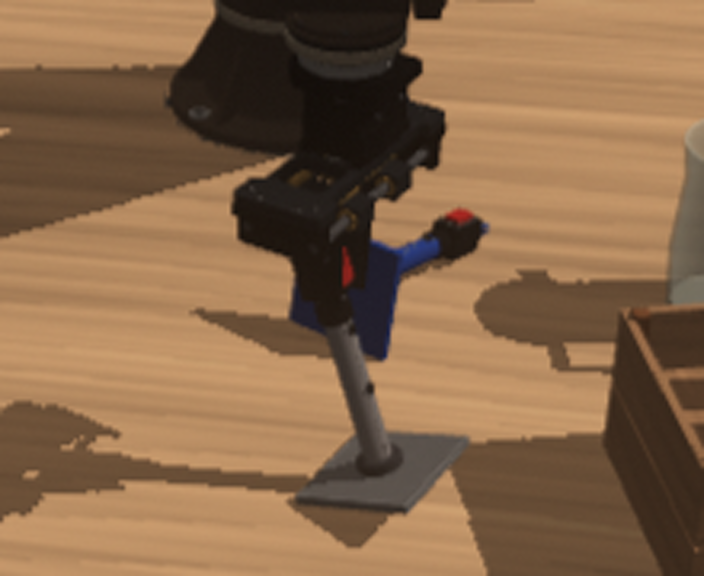

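Now tilted about 15°, with the edge carrying the weight. Next the last part of the arc.

Request:
carry_out(
  grip=[1, 1, 1, 1, 1],
  linear=[
    [0.0008, 0, -0.0213],
    [0.002, 0, -0.0212],
    [0.0033, 0, -0.0211],
    [0.0045, 0, -0.0209],
    [0.0052, 0, -0.0165],
  ],
  turn=[0, 0, 0, 0, 0],
)

```text
t: 7.35
eef_pos: [636.0, 179.1, 171.1]
tcp_rot: [2.344, 1.569, 0.373]
ft_force: [1.4, 1.4, 7.4]
opening: 0.296
```

Request:
carry_out(
  grip=[1, 1],
  linear=[
    [0, 0, 0],
    [0, 0, 0],
  ],
  turn=[0, 0],
)

```text
t: 7.55
eef_pos: [636.0, 179.2, 171.1]
tcp_rot: [2.564, 1.568, 0.594]
ft_force: [3.2, 2.9, 4.3]
opening: 0.293
```

```bash
python3 - <<'E'
from h import *
import cv2
to([615.4+.3872*52,129.8+.922*52,171])
i=cams.read_camera("scene");cv2.imwrite("pics/s4.png",cv2.resize(i[130:310,270:470],None,fx=3.3,fy=3.3,interpolation=cv2.INTER_CUBIC))
E
```

```text
t 7.55 tcp [636.  179.2 171.1] yaw -22.9 down [ 0.002   0.0014 -1.    ] F [3.2 2.9 4.3] open 27.8 q6 0.57
shift mm [0.1 0.1 1.5] units [0.0002 0.0003 0.003 ]
```

View pics/s4.png

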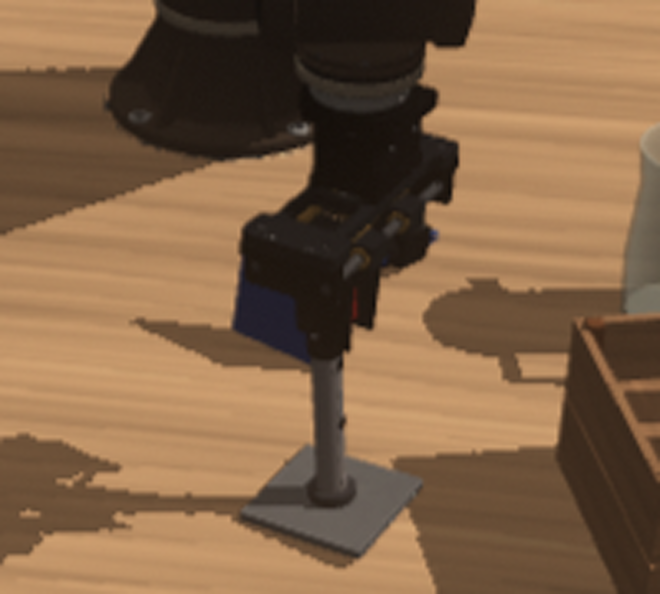

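Nearly flat on the foot. I'll release and let it settle, then check its pose.

Request:
carry_out(
  grip=[-1, -1, -1, -1, -1],
  linear=[
    [0, 0, 0],
    [0, 0, 0],
    [0, 0, 0],
    [0, 0, 0],
    [0, 0, 0],
  ],
  turn=[0, 0, 0, 0, 0],
)

```text
t: 8.1
eef_pos: [635.2, 177.7, 170.4]
tcp_rot: [-0.772, 1.57, -2.743]
ft_force: [0.4, 0.7, -0.9]
opening: 0.655
```

Request:
carry_out(
  grip=[-1, -1, -1, -1, -1],
  linear=[
    [0, 0, 0],
    [0, 0, 0],
    [0, 0, 0],
    [0, 0, 0],
    [0, 0, 0],
  ],
  turn=[0, 0, 0, 0, 0],
)

```text
t: 8.6
eef_pos: [635.3, 177.8, 170.6]
tcp_rot: [0.938, 1.571, -1.033]
ft_force: [-0.0, -0.4, 0.2]
opening: 0.991
```

```bash
python3 - <<'E'
from h import *
import cv2
to([636,179,171])
i=cams.read_camera("scene");g=cv2.resize(i[190:310,310:410],None,fx=5,fy=5,interpolation=cv2.INTER_CUBIC)
j=cams.read_camera("wrist")
for k in range(0,100,10):cv2.putText(g,str(310+k),(k*5,8),0,.3,(0,255,0))
for k in range(0,120,10):cv2.putText(g,str(190+k),(0,k*5+3),0,.3,(0,255,0))
h=cv2.resize(j[150:450,170:470],(300,300));h=cv2.copyMakeBorder(h,0,300,0,0,0)
cv2.imwrite("pics/s5.png",np.hstack([g,h]))
E
```

```text
t 8.6 tcp [635.3 177.8 170.6] yaw -22.91 down [ 1.e-04 -1.e-04 -1.e+00] F [-0.  -0.4  0.2] open 94.2 q6 0.57
shift mm [-0.4  0.2 -1.4] units [-0.0008  0.0004 -0.0027]
```

View pics/s5.png

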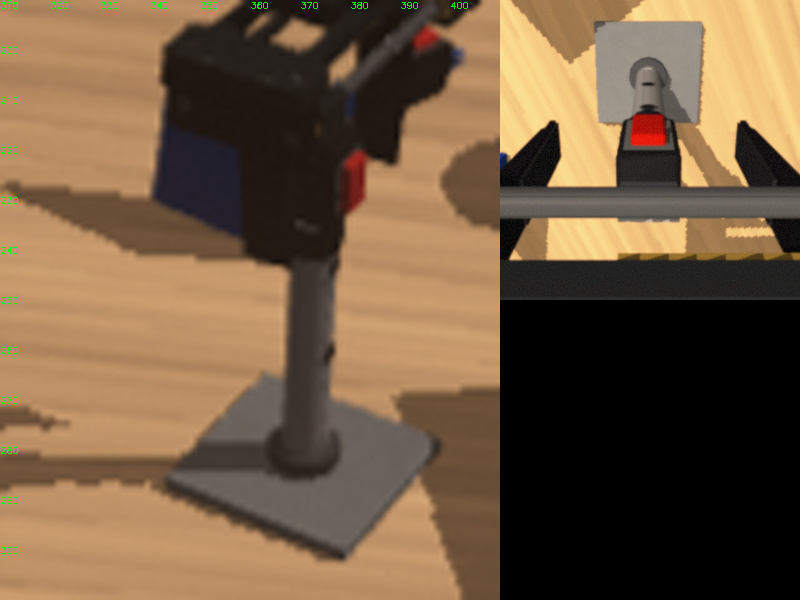

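It is upright on its foot, with the button at (357,... ) facing the tier side. Plate corners: left (343,286), right (397.5,278), front (378.6,300.6), back (363,265).

```bash
python3 - <<'E'
from h import *
C=np.array([[343,286],[397.6,278],[378.6,300.6],[363,265.]])
def P(q):
    c,s=np.cos(q[2]),np.sin(q[2]);X=np.array([c,s]);Y=np.array([-s,c])
    return np.array([np.r_[q[:2]+a*X*50+b*Y*50,8] for a,b in((-1,-1),(1,1),(1,-1),(-1,1))])
best=None
for k in range(4):
    r=least_squares(lambda q:(proj("scene",P(q))-C).ravel(),[636,179,1.17+k*np.pi/2])
    if best is None or r.cost<best.cost:best=r
print(best.x[:2],np.degrees(best.x[2])%90,"expect 67.1",best.fun.round(1))
to([*best.x[:2],171])
for z in(0,8,150):print(z,proj("scene",[[*best.x[:2],z]]))
E
```

```text
[638.58104979 175.97513195] 67.27758752224403 expect 67.1 [-0.8  0.   0.7  0.   0.2  0.2 -0.2 -0.3]
t 8.7 tcp [635.3 177.9 170.6] yaw -22.91 down [ 0.e+00 -1.e-04 -1.e+00] F [-0.1 -0.   0.6] open 94.7 q6 0.57
shift mm [-0.4  3.8  0.4] units [-0.0008  0.0076  0.0009]
0 [[370.36667139 284.53321673]]
8 [[370.48644693 281.9876493 ]]
150 [[372.74443273 233.99909096]]
```

The fit agrees with the TCP to within about 4 mm. Next I'll turn the open jaws 90° about the grip.

Request:
carry_out(
  grip=[-1, -1, -1, -1, -1],
  linear=[
    [0, 0, 0],
    [0, 0, 0],
    [0, 0, 0],
    [0, 0, 0],
    [0, 0, 0],
  ],
  turn=[-0.0455, -0.0455, -0.0455, -0.0455, -0.0455],
)

```text
t: 9.2
eef_pos: [635.3, 177.8, 170.6]
tcp_rot: [0.681, 1.571, -0.569]
ft_force: [0.0, -0.6, 0.6]
opening: 0.999
```

Request:
carry_out(
  grip=[-1, -1, -1, -1, -1],
  linear=[
    [0, 0, 0],
    [0, 0, 0],
    [0, 0, 0],
    [0, 0, 0],
    [0, 0, 0],
  ],
  turn=[-0.0455, -0.0455, -0.0455, -0.0455, -0.0455],
)

```text
t: 9.7
eef_pos: [635.3, 177.8, 170.6]
tcp_rot: [-1.131, 1.571, -1.666]
ft_force: [-0.4, -0.5, 0.4]
opening: 0.997
```

Request:
carry_out(
  grip=[-1, -1, -1],
  linear=[
    [0, 0, 0],
    [0, 0, 0],
    [0, 0, 0],
  ],
  turn=[-0.045, 0, 0],
)

```text
t: 10.0
eef_pos: [635.3, 177.9, 170.6]
tcp_rot: [-0.604, 1.571, -1.008]
ft_force: [0.0, -0.5, 0.2]
opening: 1.001
```

```bash
python3 - <<'E'
from h import *
import cv2
p=cams.camera_info("wrist")
to([636,178,171]); 
c=np.array([635.5,178,0]);X=np.array([.387,.922,0]);Y=np.array([-.922,.387,0])
for n,q in(("axis top198",(0,0,198)),("btn",(21.5,0,176)),("btntop",(21.5,0,189)),("blk+x top",(16,0,198)),("blk-x top",(-16,0,198)),("foot corners",(50,50,8)),("",(50,-50,8)),("",(-50,50,8)),("",(-50,-50,8))):
    print(n,proj("wrist",[c+q[0]*X+q[1]*Y+[0,0,q[2]]]).round(1))
cv2.imwrite("pics/w6.png",cams.read_camera("wrist"))
E
```

```text
t 10.0 tcp [635.3 177.9 170.6] yaw 66.85 down [ 0.e+00 -1.e-04 -1.e+00] F [ 0.  -0.5  0.2] open 95.1 q6 -0.99
shift mm [-0.4  0.4  0.6] units [-0.0008  0.0008  0.0012]
axis top198 [[319.8 334.6]]
btn [[363.9 308.7]]
btntop [[367.6 323. ]]
blk+x top [[357.6 334.4]]
blk-x top [[282.  334.9]]
foot corners [[373.1 168. ]]
 [[369.1 270.2]]
 [[263.  168.8]]
 [[268.3 270.9]]
```

View pics/w6.png

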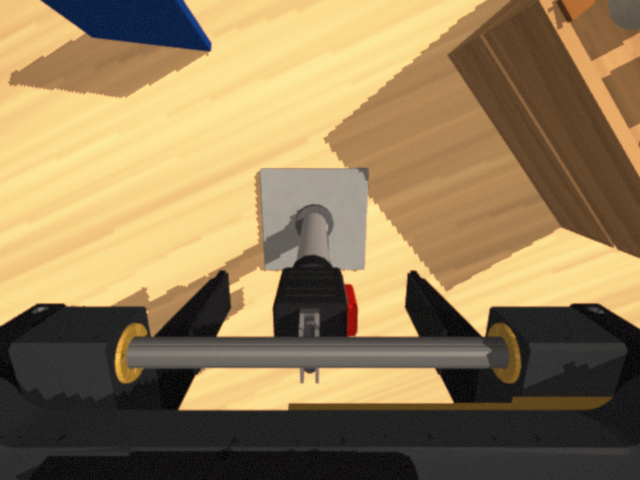

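The stand is upright. Foot and block both sit 3.4 mm toward -x from the TCP (block top at columns 274–349, foot 260–368), so both jaws should touch almost together. I'll close now.

Request:
carry_out(
  grip=[1, 1, 1, 1, 1],
  linear=[
    [0, -0.0012, 0],
    [0, 0, 0],
    [0, 0, 0],
    [0, 0, 0],
    [0, 0, 0],
  ],
  turn=[0, 0, 0, 0, 0],
)

```text
t: 10.55
eef_pos: [635.0, 177.3, 170.6]
tcp_rot: [-0.776, 1.571, -1.176]
ft_force: [0.5, -0.6, 0.1]
opening: 0.637
```

Request:
carry_out(
  grip=[1, 1, 1, 1, 1],
  linear=[
    [0, 0, 0],
    [0, 0, 0],
    [0, 0, 0],
    [0, 0, 0],
    [0, 0, 0],
  ],
  turn=[0, 0, 0, 0, 0],
)

```text
t: 11.05
eef_pos: [634.8, 176.6, 170.9]
tcp_rot: [-1.493, 1.569, -1.893]
ft_force: [-3.1, -5.3, 4.1]
opening: 0.328
```

Request:
carry_out(
  grip=[1, 1, 1, 1, 1],
  linear=[
    [0, 0, 0],
    [0, -0.0025, 0],
    [0, -0.0025, 0],
    [0, 0, 0],
    [0, 0, 0],
  ],
  turn=[0, 0, 0, 0, 0],
)

```text
t: 11.55
eef_pos: [634.3, 175.4, 170.6]
tcp_rot: [1.123, 1.57, 0.723]
ft_force: [1.1, 1.8, -0.7]
opening: 0.334
```

```bash
python3 - <<'E'
from h import *
to([636,178,171]); print(env.state()['moment'])
E
```

```text
t 11.55 tcp [634.3 175.4 170.6] yaw 67.08 down [ 7.e-04  7.e-04 -1.e+00] F [ 1.1  1.8 -0.7] open 31.8 q6 -1.0
shift mm [-0.4  3.1  0.5] units [-0.0008  0.0061  0.0011]
[ 0.93702878 -0.58951235 -0.04641031]
```

The opening is 31.8 mm, so the button is squeezed fully in. I'll pull up gently.

Request:
carry_out(
  grip=[1, 1, 1, 1, 1],
  linear=[
    [-0.006, 0, 0],
    [-0.01, 0, 0],
    [-0.01, 0, 0],
    [-0.01, 0, 0],
    [-0.01, 0, 0],
  ],
  turn=[0, 0, 0, 0, 0],
)

```text
t: 12.05
eef_pos: [634.1, 175.1, 194.2]
tcp_rot: [0.796, 1.57, 0.396]
ft_force: [2.5, 3.7, -1.9]
opening: 0.335
```

Request:
carry_out(
  grip=[1, 1, 1, 1, 1],
  linear=[
    [-0.01, 0, 0],
    [-0.01, 0, 0],
    [-0.01, 0, 0],
    [-0.01, 0, 0],
    [-0.01, 0, 0],
  ],
  turn=[0, 0, 0, 0, 0],
)

```text
t: 12.55
eef_pos: [634.0, 175.0, 219.0]
tcp_rot: [-1.411, 1.571, -1.811]
ft_force: [3.0, 4.0, -2.6]
opening: 0.332
```

```bash
python3 - <<'E'
from h import *
import cv2
to([634.3,175.4,268.6])
i=cams.read_camera("scene");g=cv2.resize(i[190:310,310:410],None,fx=5,fy=5,interpolation=cv2.INTER_CUBIC)
cv2.imwrite("pics/s7.png",g)
E
```

```text
t 12.55 tcp [634. 175. 219.] yaw 67.09 down [-0. -0. -1.] F [ 3.   4.  -2.6] open 31.5 q6 -1.0
shift mm [-49.6   0.4   0.1] units [-0.0992  0.0009  0.0002]
```

View pics/s7.png

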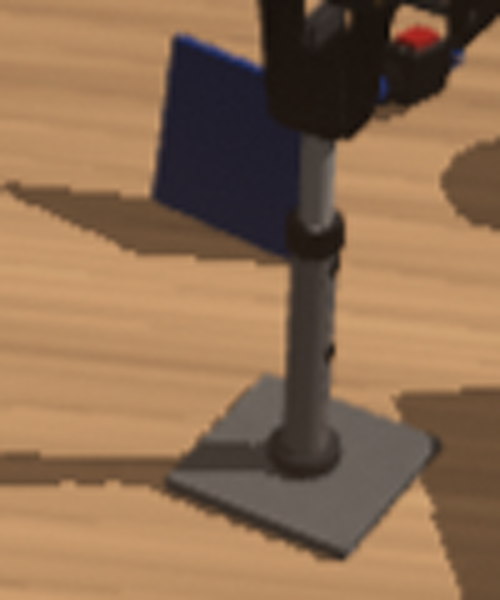

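The stem is out about 48 mm and the foot is unmoved, with corners at the same pixels. There is a side force of about 5 N along the jaws, so I'll ease 1 mm to +y while continuing.

Request:
carry_out(
  grip=[1, 1, 1, 1, 1],
  linear=[
    [-0.01, 0.001, 0],
    [-0.01, 0.001, 0],
    [-0.01, 0, 0],
    [-0.01, 0, 0],
    [-0.01, 0, 0],
  ],
  turn=[0, 0, 0, 0, 0],
)

```text
t: 13.1
eef_pos: [634.2, 175.5, 243.9]
tcp_rot: [-1.867, 1.57, -2.267]
ft_force: [-1.2, -1.8, -2.4]
opening: 0.338
```

Request:
carry_out(
  grip=[1, 1, 1, 1, 1],
  linear=[
    [-0.01, 0, 0],
    [-0.01, 0, 0],
    [-0.01, 0, 0],
    [-0.008, 0, 0],
    [0, 0, 0],
  ],
  turn=[0, 0, 0, 0, 0],
)

```text
t: 13.6
eef_pos: [634.3, 175.7, 263.2]
tcp_rot: [-1.073, 1.57, -1.473]
ft_force: [-1.0, -3.0, 0.5]
opening: 0.336
```

```bash
python3 - <<'E'
from h import *
import cv2
to([634.3,175.4,268.6])
cv2.imwrite("pics/s8.png",cams.read_camera("scene"))
E
```

```text
t 13.6 tcp [634.3 175.7 263.2] yaw 67.09 down [ 1.e-04 -5.e-04 -1.e+00] F [-1.  -3.   0.5] open 31.9 q6 -1.0
shift mm [-5.4 -0.3  0.1] units [-0.0108 -0.0006  0.0002]
```

Request:
carry_out(
  grip=[1, 1, 1, 1],
  linear=[
    [-0.004, -0.0006, 0],
    [-0.004, 0, 0],
    [-0.002, 0, 0],
    [0, 0, 0],
  ],
  turn=[0, 0, 0, 0],
)

```text
t: 14.05
eef_pos: [634.3, 175.6, 267.8]
tcp_rot: [-0.701, 1.571, -1.101]
ft_force: [-1.0, -3.6, -0.8]
opening: 0.331
```

```bash
python3 - <<'E'
from h import *
to([634.3,175.4,269.6])
E
```

```text
t 14.05 tcp [634.3 175.6 267.8] yaw 67.09 down [ 1.e-04 -1.e-04 -1.e+00] F [-1.  -3.6 -0.8] open 31.4 q6 -1.0
shift mm [-1.8 -0.2  0.1] units [-0.0036 -0.0004  0.0002]
```

Request:
carry_out(
  grip=[1, 1, 1],
  linear=[
    [-0.002, -0.0008, 0],
    [0, 0, 0],
    [0, 0, 0],
  ],
  turn=[0, 0, 0],
)

```text
t: 14.35
eef_pos: [634.2, 175.4, 268.7]
tcp_rot: [1.061, 1.571, 0.661]
ft_force: [-1.2, -1.8, -0.5]
opening: 0.334
```

Request:
carry_out(
  grip=[1, 1, 1],
  linear=[
    [-0.002, 0, 0],
    [0, 0, 0],
    [0, 0, 0],
  ],
  turn=[0, 0, 0],
)

```text
t: 14.65
eef_pos: [634.2, 175.3, 269.7]
tcp_rot: [0.575, 1.571, 0.175]
ft_force: [-0.4, -2.4, -1.0]
opening: 0.335
```

```bash
python3 - <<'E'
from h import *
import cv2
to([634.3,175.4,269.6])
i=cams.read_camera("scene");cv2.imwrite("pics/s9.png",cv2.resize(i[165:310,310:410],None,fx=4,fy=4,interpolation=cv2.INTER_CUBIC))
a=cv2.imread("pics/scene0.png").astype(int);print("max change cup/scoop/jug", [np.abs(a[y0:y1,x0:x1]-i[y0:y1,x0:x1]).mean().round(1) for x0,x1,y0,y1 in((112,145,225,262),(140,195,182,225),(462,502,162,225))])
for z in(0,154+98,150):print(z,proj("scene",[[634.3,175.4,z]]).round(1))
E
```

```text
t 14.65 tcp [634.2 175.3 269.7] yaw 67.09 down [ 2.e-04  0.e+00 -1.e+00] F [-0.4 -2.4 -1. ] open 31.8 q6 -1.0
shift mm [0.1 0.1 0.1] units [0.0002 0.0002 0.0001]
max change cup/scoop/jug [np.float64(36.2), np.float64(31.8), np.float64(7.0)]
0 [[370.3 283.4]]
252 [[374.5 194.9]]
150 [[372.7 232.9]]
```

View pics/s9.png

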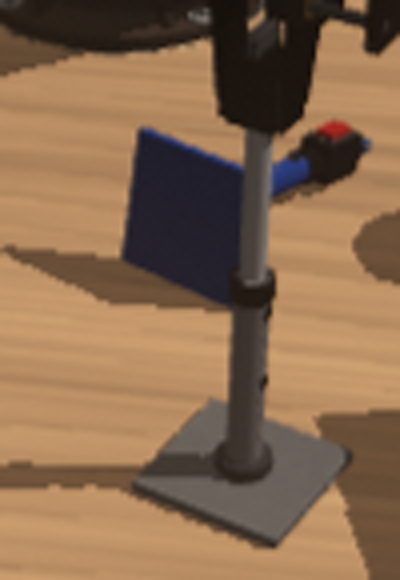

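Foot flat, stem out (block bottom at row 197.5, as predicted for about 98–100 mm). One last 1 mm probe for the end stop.

Request:
carry_out(
  grip=[1, 1, 1, 1],
  linear=[
    [-0.001, 0, 0],
    [-0.001, 0, 0],
    [0, 0, 0],
    [0, 0, 0],
  ],
  turn=[0, 0, 0, 0],
)

```text
t: 15.1
eef_pos: [634.2, 175.3, 270.6]
tcp_rot: [0.658, 1.571, 0.258]
ft_force: [-0.4, -1.2, -1.2]
opening: 0.334
```

Request:
carry_out(
  grip=[1, 1, 1],
  linear=[
    [-0.001, 0, 0],
    [0, 0, 0],
    [0, 0, 0],
  ],
  turn=[0, 0, 0],
)

```text
t: 15.4
eef_pos: [634.2, 175.3, 270.7]
tcp_rot: [-2.574, 1.57, -2.974]
ft_force: [0.9, -0.5, -6.9]
opening: 0.334
```

The pull jumps to 6.9 N at 100.1 mm, so that is the second stop. I'll back off 0.75 mm and settle.

Request:
carry_out(
  grip=[1, 1, 1, 1, 1],
  linear=[
    [0.0015, 0, 0],
    [0, 0, 0],
    [0, 0, 0],
    [0, 0, 0],
    [0, 0, 0],
  ],
  turn=[0, 0, 0, 0, 0],
)

```text
t: 15.9
eef_pos: [634.2, 175.3, 270.6]
tcp_rot: [0.242, 1.571, -0.158]
ft_force: [-1.3, -1.5, -1.6]
opening: 0.337
```

```bash
python3 - <<'E'
from h import *
to([634.2,175.3,270]); env.job_done(); to([634.2,175.3,270])
E
```

```text
t 15.9 tcp [634.2 175.3 270.6] yaw 67.09 down [ 3.e-04 -0.e+00 -1.e+00] F [-1.3 -1.5 -1.6] open 32.1 q6 -1.0
shift mm [0.6 0.  0. ] units [0.0011 0.0001 0.    ]
the job is handed in; nothing more can be done
the job is handed in; nothing more can be done
```

The grey stand is upright on its foot with the stem pulled out to the second stop, and the gripper is still holding the grip with the button squeezed. I handed the job in at 15.9 s; it reports no verdict.

**How it went:** I held the grip block by its sides and swung the stand up about its foot edge. I then let go so it settled flat, turned the jaws 90°, squeezed the button and pulled straight up.

**Last checks:**
- **Stem:** the grip rose about 100 mm. At 100.1 mm the upward pull jumped to about 7 N, which is the end of travel. I then eased back slightly, to about 100 mm.
- **Button:** the jaws read 32.1 mm open, against 32.5 mm for a fully squeezed grip, so the button is fully in.
- **Foot:** it looked flat in the last picture, taken before the final 1 mm of pull. The remaining force is about 2.5 N (1.6 N vertical).

**Less certain:**
- **Foot position:** an early position fit from the scene camera was about 4 mm off sideways from where the jaws had held the stand. The wrist view supported the jaw position, so I used that.
- **Egg cup and scoop:** my before-and-after picture comparison was inconclusive, probably because the arm's shadow had moved. The jug area barely changed. The arm never went down near any of the three.

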